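# Load two slide cassettes into a spring-loaded magazine

### The job

Load the two blue slide cassettes into the spring-loaded magazine, one after the other, from above: push each one down, flat, between the two orange lips until it snaps in and the lips hold it down. Finish with both blue cassettes stacked under the lips and let go; leave the yellow cassette where it lies.

Things in the scene. Friction and masses are not known exactly. Their poses are not given: they have to be found in the camera images.
- magazine: Fixed, 172x88 mm grey base, 90 mm high; origin under its middle, z up. Channel 104 (x) x 48 mm (y) holds cassettes lengthways, open above and, for fingers, on both long sides at |x|<30 mm. Orange sprung lips at both x ends, tips |x|=30 mm, sloped above (z 67 to 90 mm), flat below (z 64 mm), yield outward (4-8 N push). Black follower on a spring: top z 63 mm, sinks up to 46 mm at 2-6 N.
- cassette_1: Blue slide cassette: flat closed box 84x36x16 mm (x, y, z), white label and black ribs on top, 40 g, lying flat; grip across its 36 mm. Origin: middle of underside. Goes in level, x along the magazine's x (either end), 10 mm spare at ends, 6 mm at sides. The lips catch it once its underside is below z 48 mm (push 2-4 mm more); let go, it rises to 48 mm.
- cassette_2: Second blue slide cassette, identical to cassette_1 (84x36x16 mm, origin in the middle of its underside, x along its length, z up), lying flat. Either may go first; the second goes in the same way on top of the first, pushing it and the black follower plate down another 16 mm.
- cassette_yellow: Yellow slide cassette of the same shape and size (84x36x16 mm, origin in the middle of its underside), lying flat beside the blue ones. Not to be loaded: leave it where it lies.
Not all that is in view belongs to the job. What is shaped like the cassette_2 but pink or turquoise is not meant.

How it is judged:
By the outcome, as a careful person would: the job done as asked, in the order asked, and still so for the second after the job is handed in, with the robot touching nothing.
It also fails if it takes over 58 s, if anything falls off the work surface, if the arm or the gripper's body presses on something with over 40 N, if the wrist force passes 120 N, or if a joint passes its speed limit or range.

### The arm

A 6-joint arm with a two-finger parallel gripper is mounted at the origin on a cart in front of the work surface, level with it; the furniture and walls round the work are solid. World frame = base frame: x ahead of the robot, y to its left, z up, the work surface at z = 0. Lengths are in m, angles in degrees, forces in N, time in s.
With the tool pointing down it reaches from about 0.4 to 0.825 m from the base axis. Payload 7 kg.
Tool frame: the origin (TCP) lies midway between the tips of the shut fingers; the grasp point (between the pads) lies ctrl.tcp_to_grasp behind it (ctrl.tcp_to_grasp is the distance from the TCP to the grasp point, in m); z points along the fingers, y is the line along which they close (so a half turn about z gives the same grasp; the last joint's range is limited). The gripper opens to 88 mm and grips with 3 to 60 N. Pads are 19 mm wide; open, the fingers measure 130 mm over their backs; the gripper's body (78 mm by 193 mm) begins 47 mm behind the grasp point.
Start: joints at [-51.159, 20.546, 0.682, 0, -70.136, -16.507], TCP at [0.256, -0.624, 0.227] pointing down, gripper open.
Joint ranges: [-176.03, 176.03], [-82.01, 121.73], [-58.28, 71.71], [-173.87, 95.51], [-174.79, -0.11], [-173.66, 173.66]. Speed limits (degrees/s): [136.94, 136.94, 172.46, 180, 180, 180].

### API

Orientations are given as [roll, pitch, yaw] about the fixed x, y, z axes, in that order (R = Rz(yaw) Ry(pitch) Rx(roll)).
In Python, from plant import ctrl, imaging, close_job gives the robot as it stands.
- The arm moves only by the shell command python3 -m crank 'ROWS'. ROWS is JSON, a list of rows, each a list of 3 entries, a list of its own where there are three numbers: the shift along the world's x, y, z in m, then the turn, a rotation vector about the world's x, y, z in degrees, then the opening, from -1 (shut) to 1 (fully open), so that 0 is half open. A call has 1 to 12 rows; each row shifts and turns the commanded pose from where the row before left it; what a row does not reach is not made up. A row lasts 1/10 s, in which the tool goes at most 50 mm and 8.59 degrees, less where a joint would pass 70% of its speed; a pose out of reach is approached as far as the arm can. A call is refused whole if a number of a shift passes 0.05 or a number of a turn 8.59, either way. A call with a gripper value outside its range is refused whole. The fingers move at their own pace and stop on an object; the grip force is fixed at half the most. Time passes only in rows, so rows that do not move let the fingers close. It gives the time, the measured TCP pose, the force, the opening and the grip force at its end, in the units of the state.
- ctrl.get_obs(): the state, without advancing time (a new reading comes with each control period).
- imaging.snapshot(name): name is "scene" or "top" or "wrist"; returns (picture, depth): 420x560x3 uint8, blue, green, red; 420x560 float32, m along the optical axis (not along the pixel's ray), 0 where there is no reading.
- imaging.camera_model(name): a dict with "mtx" (3x3 intrinsics, pixels), "R" (3x3) and "t" (3): a world point X has camera coordinates R X + t. Camera axes: x right, y down, z forward; pixel columns grow to the right and rows downward; lengths in m; the calibration is good to about 2 mm. The wrist camera is an equidistant fisheye: a pixel r from the principal point sees the ray r / f radians off the axis. A picture is of the moment at which its call begins: read the wrist's pose just before it. camera_model takes no time and is no camera call; for the wrist camera it gives the pose at the moment of the call.
- close_job(): hands the job in; it is judged then, once.
The state is a dict: "clock": time; "joint_pos": joint angles; "qvel": joint speeds; "tau": joint torques, N m; "tool_pos": TCP position; "orientation": TCP orientation; "force": force on the tool from outside, world axes, zero at the start; "moment": the same for the moment, N m; "opening": finger opening in m; "gripper_force": force on a finger pad.
Only numpy, scipy, OpenCV 4.12 (cv2) and the standard library are available. Lean on these libraries where they do the work, as an engineer would, in place of code of your own. Each camera call takes 0.05 s, during which the arm holds its last target. There are 200 camera calls.

## Working session

There is one attempt and no reset: what is moved stays moved. The work goes in short steps, Python scripts to look and compute and a shell command to move; the robot and the scene stay as the last step left them, time stands still between calls to the robot, and variables do not carry over. Pictures are saved under pics/ and viewed, at most 10 in all, crops included, and the job is handed in when it is done.

```bash
mkdir -p pics; ls; python3 - <<'E'
from plant import ctrl, imaging
import cv2,numpy as np
print(ctrl.get_obs(), ctrl.tcp_to_grasp)
for n in("top","scene"):
    p,d=imaging.snapshot(n); cv2.imwrite(f"pics/{n}0.png",p); np.save(f"{n}0.npy",d); print(n,imaging.camera_model(n))
E
```

```text
pics
{'clock': 0.0, 'joint_pos': array([-5.11620588e+01,  2.05900283e+01,  6.34202305e-01, -2.02888796e-02,
       -7.01354836e+01, -1.65101345e+01]), 'qvel': array([ 0.09881927, -0.00114149,  0.06536474,  0.05084944,  0.01691371,
       -0.01359617]), 'tau': array([-1.58138726e-03, -5.82721639e+01,  2.93051165e+01,  6.99701965e+00,
        6.65083411e-03, -1.55496036e-04]), 'tool_pos': array([ 0.25626397, -0.62393817,  0.22564129]), 'orientation': array([ 1.79907034e+02, -7.66475303e-03, -1.57679096e+02]), 'force': array([-0.6457341 , -0.5140764 ,  0.79431121]), 'moment': array([-0.00991159,  0.0216261 ,  0.02779011]), 'gripper_force': 0.0, 'opening': 0.08773568990287745} 0.0188
top {'mtx': array([[438.83211776,   0.        , 280.50096583],
       [  0.        , 438.83211776, 205.08503009],
       [  0.        ,   0.        ,   1.        ]]), 'R': array([[ 0.02434448, -0.99961178,  0.013551  ],
       [-0.99572742, -0.02545319, -0.08876398],
       [ 0.08907444, -0.01133219, -0.9959605 ]]), 't': array([-0.07575036,  0.48135281,  1.07385642])}
scene {'mtx': array([[502.50620856,   0.        , 286.28620984],
       [  0.        , 502.50620856, 216.80317415],
       [  0.        ,   0.        ,   1.        ]]), 'R': array([[ 0.73944729, -0.67306818, -0.01403299],
       [-0.39296906, -0.41461175, -0.8207755 ],
       [ 0.54661963,  0.61243475, -0.5710785 ]]), 't': array([-0.39103009,  0.19582484,  1.1882848 ])}
```

View pics/top0.png

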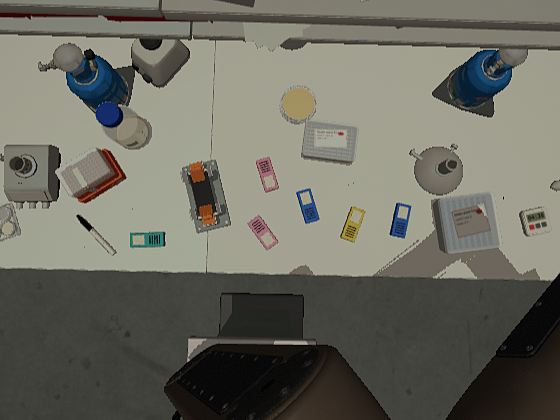

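View pics/scene0.png

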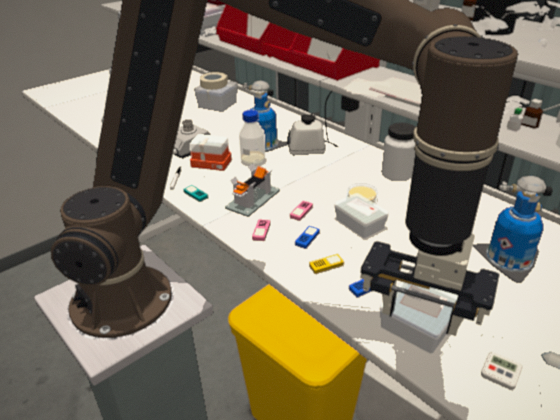

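Top view: the blue cassettes are at (307,205) and (400,220), and they match the description by colour and shape. The others are yellow (353,223), pink (267,173) and (263,232), and turquoise (147,239), none of them to be moved. The magazine is at (205,193). I'll confirm in a crop and measure.

```bash
cat > h.py <<'E'
import cv2,numpy as np
from plant import ctrl,imaging
def cast(m,uv,z,fish=False):
    uv=np.atleast_2d(np.asarray(uv,float));K=m["mtx"]
    x=(uv[:,0]-K[0,2])/K[0,0];y=(uv[:,1]-K[1,2])/K[1,1]
    if fish:
        r=np.hypot(x,y)+1e-12;d=np.c_[x/r*np.sin(r),y/r*np.sin(r),np.cos(r)]
    else: d=np.c_[x,y,np.ones(len(x))]
    R,t=m["R"],m["t"];c=-R.T@t;w=d@R
    return c+w*((z-c[2])/w[:,2])[:,None]
def rect(P):
    r=cv2.minAreaRect((P[:,:2]*1000).astype(np.float32));b=cv2.boxPoints(r)
    e=b[1]-b[0];f=b[2]-b[1]
    if np.hypot(*f)>np.hypot(*e): e,f=f,e
    return np.array(r[0]).round(1),np.hypot(*e).round(1),np.hypot(*f).round(1),(np.degrees(np.arctan2(e[1],e[0]))%180).round(1)
HS={"blue":((105,140,50),(125,255,255)),"yellow":((20,120,80),(32,255,255)),"orange":((5,150,80),(16,255,255))}
def blobs(p,c,amin):
    h=cv2.cvtColor(p,cv2.COLOR_BGR2HSV);k=cv2.inRange(h,*HS[c])
    k=cv2.morphologyEx(k,cv2.MORPH_CLOSE,np.ones((3,3)))
    cs,_=cv2.findContours(k,cv2.RETR_EXTERNAL,cv2.CHAIN_APPROX_NONE)
    return [q[:,0] for q in cs if cv2.contourArea(q)>amin]
E
python3 - <<'E'
from h import *
p=cv2.imread("pics/top0.png");m=imaging.camera_model("top");d=np.load("top0.npy")
for c in("blue","yellow","orange"):
    for q in blobs(p,c,60):
        print(c,q.mean(0).round(),len(q),rect(cast(m,q,.016 if c!="orange" else .08)))
cv2.imwrite("pics/crop.png",cv2.resize(p[120:270,160:430],None,fx=2.9,fy=2.9,interpolation=cv2.INTER_CUBIC))
E
```

```text
blue [401. 220.] 87 (array([ 453.9, -366.6]), np.float32(81.9), np.float32(35.0), np.float32(168.6))
blue [308. 206.] 84 (array([ 484.5, -131.7]), np.float32(80.6), np.float32(35.0), np.float32(17.4))
blue [106. 112.] 75 (array([706.3, 382.1]), np.float32(65.1), np.float32(58.5), np.float32(1.7))
yellow [352. 224.] 84 (array([ 441. , -245.5]), np.float32(82.3), np.float32(34.8), np.float32(160.7))
orange [207. 214.] 57 (array([452.1, 110.5]), np.float32(45.0), np.float32(30.7), np.float32(16.1))
orange [197. 172.] 56 (array([551.3, 137.9]), np.float32(44.8), np.float32(31.5), np.float32(13.1))
orange [104. 179.] 154 (array([527. , 358.2]), np.float32(135.5), np.float32(70.5), np.float32(155.5))
```

View pics/crop.png

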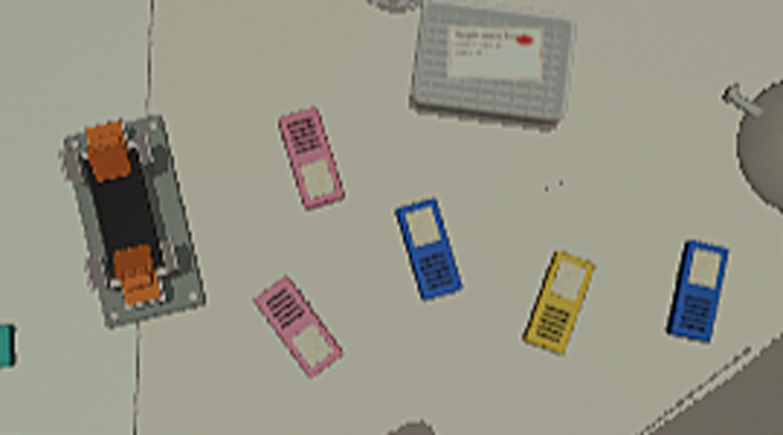

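Crop: the two blue cassettes (crop (428,249) and (697,291)) each have a white label and black ribs, so they are confirmed. The magazine's orange lips are at crop (107,150) and (137,272). Next I check the height of the neighbouring box and hover over the right-hand blue one.

```bash
python3 - <<'E'
from h import *
m=imaging.camera_model("top");d=np.load("top0.npy")
v,u=np.mgrid[0:420,0:560];K=m["mtx"]
P=np.dstack([(u-K[0,2])/K[0,0]*d,(v-K[1,2])/K[1,1]*d,d]);W=(P-m["t"])@m["R"]
for n,(a,b,c,e) in dict(boxR=(425,185,505,260),boxT=(300,118,362,168),B=(390,200,412,240),mag=(180,155,232,235)).items():
    z=W[b:e,a:c,2];print(n,np.percentile(z,[5,50,90,98]).round(3))
z=W[185:260,425:505]; s=z[z[...,2]>.03]; print(rect(s))
z=W[155:240,175:235]; s=z[(z[...,2]>.008)&(z[...,2]<.03)]; print("base",rect(s))
s=z[(z[...,2]>.008)]; print("all",rect(s))
E
python3 -m crank '[[[0.03,0.04,0],[0,0,-8.5],1],[[0.035,0.045,0],[0,0,-8.5],1],[[0.035,0.045,0],[0,0,-8.5],1],[[0.035,0.045,0],[0,0,-8.2],1],[[0.035,0.045,0],[0,0,0],1],[[0.028,0.037,-0.03],[0,0,0],1],[[0,0,-0.03],[0,0,0],1],[[0,0,0],[0,0,0],1],[[0,0,0],[0,0,0],1]]'
```

```text
boxR [-0.002  0.062  0.067  0.069]
boxT [-0.002  0.054  0.058  0.06 ]
B [-0.002  0.014  0.018  0.021]
mag [-0.003  0.009  0.078  0.089]
(array([ 419.3, -320.3]), np.float32(542.1), np.float32(135.9), np.float32(98.4))
base (array([502.4, 125.1]), np.float32(171.0), np.float32(87.9), np.float32(15.4))
all (array([460.3,  93.1]), np.float32(293.7), np.float32(139.9), np.float32(37.1))
clock: 1.0
tool_pos: [0.4296, -0.3998, 0.1696]
orientation: [-180.0, -0.1, 170.0]
force: [0.3, -0.5, 0.1]
opening: 0.0877
gripper_force: 0.0
```

```bash
python3 - <<'E'
from h import *
m=imaging.camera_model("wrist");o=ctrl.get_obs();p,d=imaging.snapshot("wrist");cv2.imwrite("pics/w1.png",p)
print(o["tool_pos"],o["orientation"],m["mtx"],-m["R"].T@m["t"])
for q in blobs(p,"blue",150): print(q.mean(0).round(),rect(cast(m,q,.016,True)))
E
```

```text
[ 0.42964728 -0.3997993   0.16957209] [-1.79991523e+02 -9.10488466e-02  1.70029171e+02] [[325.1922621    0.         277.86475669]
 [  0.         325.1922621  209.78919917]
 [  0.           0.           1.        ]] [ 0.3580833  -0.38783917  0.32791357]
[315. 211.] (array([ 452.2, -367.4]), np.float32(83.9), np.float32(34.8), np.float32(168.5))
[505. 205.] (array([ 481.8, -137.5]), np.float32(88.1), np.float32(41.7), np.float32(17.7))
```

View pics/w1.png

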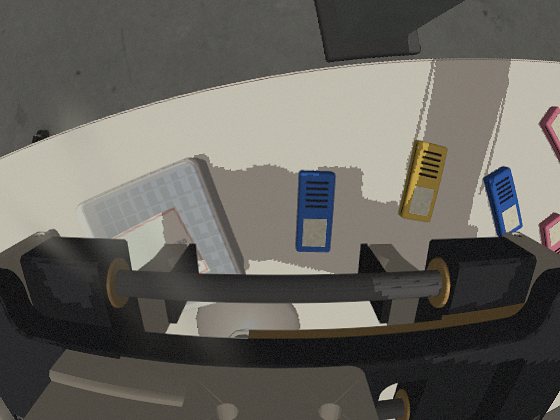

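The wrist view shows the target blue at (315,211) between the grey box (left) and the yellow one (425,180). It agrees with the top view, at (453,-367) mm and yaw 168.5. The box is about 67 mm high, so I'll grip with the tips 7 mm up.

```bash
python3 -m crank '[[[0.012,0.017,0],[0,0,-1.5],0.4],[[0.0112,0.0158,-0.02],[0,0,0],0.4],[[0,0,-0.03],[0,0,0],0.4],[[0,0,-0.03],[0,0,0],0.4],[[0,0,-0.02],[0,0,0],0.4],[[0,0,0],[0,0,0],0.4],[[0,0,0],[0,0,0],0.4]]'
```

```text
clock: 1.75
tool_pos: [0.4536, -0.368, 0.0709]
orientation: [-180.0, 0.1, 168.5]
force: [0.5, 0.6, 0.5]
opening: 0.0612
gripper_force: 0.0
```

```bash
python3 -m crank '[[[-0.0005,0.001,-0.03],[0,0,0],0.4],[[0,0,-0.025],[0,0,0],0.4],[[0,0,-0.009],[0,0,0],0.4],[[0,0,0],[0,0,0],0.4],[[0,0,0],[0,0,0],-0.4],[[0,0,0],[0,0,0],-0.6],[[0,0,0],[0,0,0],-0.6],[[0,0,0],[0,0,0],-0.6],[[0,0,0],[0,0,0],-0.6]]'
```

```text
clock: 2.65
tool_pos: [0.4531, -0.3659, 0.0063]
orientation: [-180.0, 0.1, 168.5]
force: [-0.6, 1.5, 6.2]
opening: 0.0361
gripper_force: 30.0
```

```bash
python3 -m crank '[[[0,0,0.03],[0,0,0],-0.6],[[0,0,0.05],[0,0,0],-0.6],[[0,0,0.05],[0,0,0],-0.6],[[0,0,0.03],[0,0,0],-0.6],[[0,0,0],[0,0,0],-0.6],[[0,0,0],[0,0,0],-0.6]]'
python3 -m crank '[[[0.005,0.045,0],[0,0,6.8],-0.6],[[0.005,0.045,0],[0,0,6.7],-0.6],[[0.005,0.045,0],[0,0,6.7],-0.6],[[0.005,0.045,0],[0,0,6.7],-0.6],[[0.005,0.045,0],[0,0,0],-0.6],[[0.005,0.045,0],[0,0,0],-0.6],[[0.005,0.045,0],[0,0,0],-0.6],[[0.004,0.04,0],[0,0,0],-0.6],[[0.0,0.03,0],[0,0,0],-0.6],[[0,0,0],[0,0,0],-0.6],[[0,0,0],[0,0,0],-0.6]]'
python3 - <<'E'
from h import *
m=imaging.camera_model("wrist");o=ctrl.get_obs();p,d=imaging.snapshot("wrist");cv2.imwrite("pics/w2.png",p)
print(o["tool_pos"],o["orientation"],o["force"])
for c,z in(("blue",o["tool_pos"][2]+.01),("orange",.08)):
  for q in blobs(p,c,150): print(c,q.mean(0).round(),rect(cast(m,q,z,True)))
E
```

```text
clock: 3.25
tool_pos: [0.4528, -0.3656, 0.166]
orientation: [180.0, 0.1, 168.5]
force: [0.1, -0.5, -1.3]
opening: 0.0355
gripper_force: 30.0
clock: 4.35
tool_pos: [0.4907, 0.0196, 0.164]
orientation: [-180.0, -0.2, -164.5]
force: [-0.0, -0.7, -0.0]
opening: 0.0355
gripper_force: 30.0
[0.49072851 0.0195881  0.16402788] [-1.79988310e+02 -1.65062629e-01 -1.64489850e+02] [-0.03444117 -0.70007175 -0.01561128]
blue [278. 320.] (array([518. ,  26.6]), np.float32(34.9), np.float32(17.2), np.float32(105.5))
blue [278. 230.] (array([470.9,  13.4]), np.float32(45.9), np.float32(35.4), np.float32(15.5))
blue [140. 154.] (array([450.9, -62.6]), np.float32(39.7), np.float32(19.2), np.float32(17.7))
orange [397. 198.] (array([449. , 110.6]), np.float32(42.7), np.float32(38.9), np.float32(14.7))
```

View pics/w2.png

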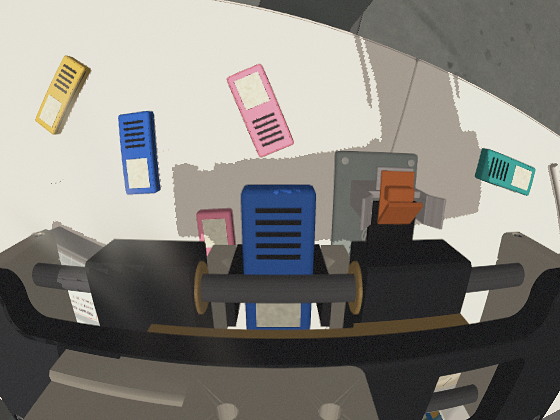

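The wrist view shows the blue cassette held straight and level (278,250). The magazine's near lip is at (397,198), and its axis agrees with the top estimate to under 1 mm. Moving over it.

```bash
python3 -m crank '[[[0.005,0.04,0],[0,0,0],-0.6],[[0.005,0.04,0],[0,0,0],-0.6],[[0.0025,0.0255,0],[0,0,0],-0.6],[[0,0,-0.02],[0,0,0],-0.6],[[0,0,-0.025],[0,0,0],-0.6],[[0,0,0],[0,0,0],-0.6],[[0,0,0],[0,0,0],-0.6]]'
python3 - <<'E'
from h import *
m=imaging.camera_model("wrist");o=ctrl.get_obs();p,d=imaging.snapshot("wrist");cv2.imwrite("pics/w3.png",p)
print(o["tool_pos"],o["orientation"],o["force"])
E
```

```text
clock: 5.1
tool_pos: [0.5041, 0.1235, 0.1203]
orientation: [-179.9, -0.1, -164.7]
force: [-0.0, 0.1, 0.3]
opening: 0.0357
gripper_force: 30.0
[0.50406201 0.12351327 0.12026689] [-1.79944888e+02 -9.75571713e-02 -1.64656313e+02] [-0.04988574  0.14996776  0.28051331]
```

View pics/w3.png

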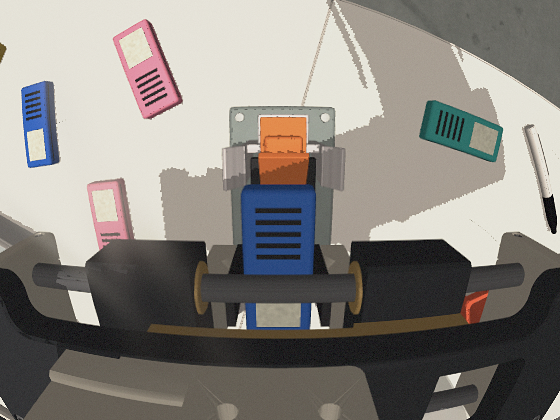

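```bash
python3 - <<'E'
from h import *
m=imaging.camera_model("wrist");o=ctrl.get_obs()
p=cv2.imread("pics/w3.png");a=np.radians(15.4);ax=np.array([np.cos(a),np.sin(a)]);n=np.array([-ax[1],ax[0]])
C=np.array([.5024,.1251])
f=lambda uv,z:[(round((q[:2]-C)@ax*1000,1),round((q[:2]-C)@n*1000,1)) for q in cast(m,uv,z,True)]
print("tcp",(o["tool_pos"][:2]-C)@ax,(o["tool_pos"][:2]-C)@n)
h=cv2.cvtColor(p,cv2.COLOR_BGR2HSV)
k=cv2.inRange(h,*HS["orange"])
for r in(122,130,165,172,178):
    c=np.flatnonzero(k[r,200:380])+200;print("lip",r,c[0],c[-1],f([(c[0],r),(c[-1],r)],.09 if r<150 else .07))
k=cv2.inRange(h,*HS["blue"])
for r in(200,230): 
    c=np.flatnonzero(k[r,200:380])+200;print("cas",r,c[0],c[-1],f([(c[0],r),(c[-1],r)],o["tool_pos"][2]+.009))
print("base",f([(230,108),(336,108)],.0),f([(230,108),(336,108)],.012))
E
```

```text
tcp 0.0018742155380817895 -0.001676488040071874
lip 122 260 305 [(np.float64(-71.0), np.float64(-12.5)), (np.float64(-71.0), np.float64(13.4))]
lip 130 261 305 [(np.float64(-66.3), np.float64(-12.0)), (np.float64(-66.3), np.float64(13.4))]
lip 165 259 307 [(np.float64(-43.1), np.float64(-14.5)), (np.float64(-43.1), np.float64(16.6))]
lip 172 259 306 [(np.float64(-38.5), np.float64(-14.6)), (np.float64(-38.5), np.float64(16.0))]
lip 178 260 306 [(np.float64(-34.5), np.float64(-14.0)), (np.float64(-34.5), np.float64(16.1))]
cas 200 241 315 [(np.float64(-34.5), np.float64(-19.7)), (np.float64(-34.5), np.float64(15.4))]
cas 230 242 314 [(np.float64(-19.4), np.float64(-19.7)), (np.float64(-19.4), np.float64(15.4))]
base [(np.float64(-83.5), np.float64(-43.1)), (np.float64(-83.7), np.float64(47.3))] [(np.float64(-82.9), np.float64(-41.4)), (np.float64(-83.1), np.float64(45.2))]
```

```bash
python3 -m crank '[[[-0.0008,0.003,0],[0,0,0],-0.6],[[0,0,-0.01],[0,0,0],-0.6],[[0,0,-0.01],[0,0,0],-0.6],[[0,0,-0.005],[0,0,0],-0.6],[[0,0,-0.005],[0,0,0],-0.6],[[0,0,0],[0,0,0],-0.6],[[0,0,0],[0,0,0],-0.6]]'
python3 -m crank '[[[0,0,-0.003],[0,0,0],-0.6],[[0,0,-0.003],[0,0,0],-0.6],[[0,0,-0.003],[0,0,0],-0.6],[[0,0,-0.003],[0,0,0],-0.6],[[0,0,0],[0,0,0],-0.6],[[0,0,0],[0,0,0],-0.6]]'
```

```text
clock: 5.85
tool_pos: [0.5034, 0.1277, 0.0904]
orientation: [-180.0, -0.0, -164.6]
force: [0.8, 0.4, 0.2]
opening: 0.0357
gripper_force: 30.0
clock: 6.45
tool_pos: [0.5034, 0.1278, 0.0784]
orientation: [180.0, 0.0, -164.6]
force: [-0.4, 0.3, 1.7]
opening: 0.0353
gripper_force: 30.0
```

```bash
python3 -m crank '[[[0,-0.001,-0.003],[0,0,0],-0.6],[[0,0,-0.004],[0,0,0],-0.6],[[0,0,-0.004],[0,0,0],-0.6],[[0,0,-0.004],[0,0,0],-0.6],[[0,0,0],[0,0,0],-0.6],[[0,0,0],[0,0,0],-0.6]]'
python3 - <<'E'
from h import *
m=imaging.camera_model("wrist");o=ctrl.get_obs();p,d=imaging.snapshot("wrist");cv2.imwrite("pics/w4.png",cv2.resize(p[80:350,130:430],None,fx=2,fy=2))
print(o["tool_pos"],o["orientation"],o["force"],o["moment"])
E
```

```text
clock: 7.05
tool_pos: [0.5033, 0.1267, 0.0632]
orientation: [-180.0, -0.0, -164.6]
force: [1.6, 0.7, 1.0]
opening: 0.0359
gripper_force: 30.0
[0.50328301 0.12672522 0.06316851] [-1.79995582e+02 -2.27996770e-02 -1.64594720e+02] [1.58022643 0.70820868 0.98312068] [ 0.19287687 -0.40061148  0.01007123]
```

View pics/w4.png

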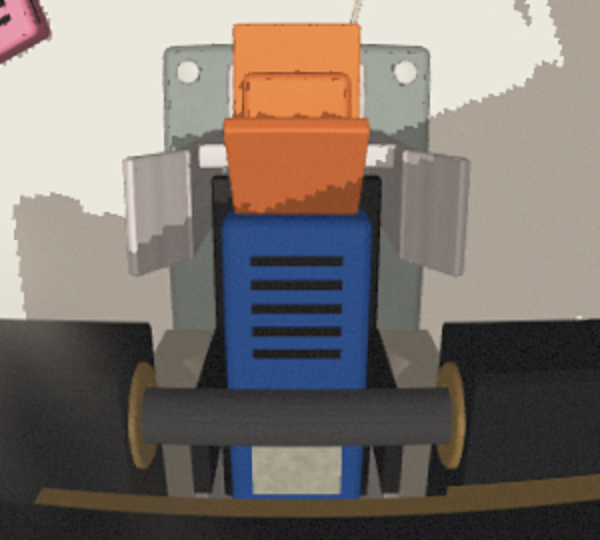

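The cassette is centred between the lips, with even gaps on both sides (crop (227,300) and (372,300)). Pushing on.

```bash
python3 -m crank '[[[0.001,0,-0.004],[0,0,0],-0.6],[[0,0,-0.004],[0,0,0],-0.6],[[0,0,-0.003],[0,0,0],-0.6],[[0,0,0],[0,0,0],-0.6],[[0,0,0],[0,0,0],-0.6]]'
python3 -m crank '[[[0,0,-0.002],[0,0,0],-0.6],[[0,0,-0.002],[0,0,0],-0.6],[[0,0,0],[0,0,0],-0.6],[[0,0,0],[0,0,0],-0.6]]'
python3 - <<'E'
from h import *
m=imaging.camera_model("wrist");o=ctrl.get_obs();p,d=imaging.snapshot("wrist");cv2.imwrite("pics/w5.png",cv2.resize(p[80:350,130:430],None,fx=2,fy=2))
print(o["tool_pos"],o["orientation"],o["force"],o["moment"])
E
```

```text
clock: 7.6
tool_pos: [0.5041, 0.1266, 0.0523]
orientation: [-180.0, -0.0, -164.6]
force: [-1.9, 0.1, 3.5]
opening: 0.0355
gripper_force: 30.0
clock: 8.0
tool_pos: [0.5042, 0.1266, 0.0484]
orientation: [-180.0, -0.0, -164.6]
force: [-2.6, -0.1, 2.7]
opening: 0.0358
gripper_force: 30.0
[0.50416863 0.12661867 0.04835891] [-1.79991837e+02 -2.55521021e-02 -1.64589168e+02] [-2.56669841 -0.07076768  2.73399099] [ 0.00725844  0.69713743 -0.01801076]
```

View pics/w5.png

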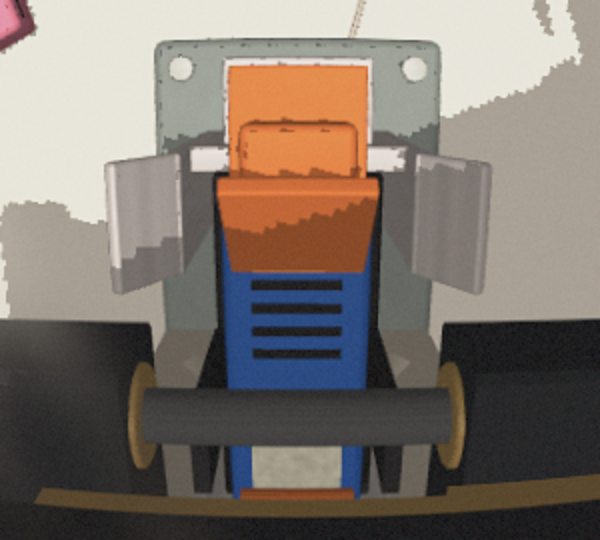

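The near lip has snapped over the cassette (crop row 270). The far lip edge shows at row 493. A bit further down to make sure of both.

```bash
python3 -m crank '[[[-0.001,0,-0.002],[0,0,0],-0.6],[[0,0,-0.002],[0,0,0],-0.6],[[0,0,0],[0,0,0],-0.6],[[0,0,0],[0,0,0],-0.6]]'
python3 - <<'E'
from h import *
m=imaging.camera_model("wrist");o=ctrl.get_obs();p,d=imaging.snapshot("wrist");K=m["mtx"]
print(o["tool_pos"],o["force"],o["moment"])
pt,_=imaging.snapshot("top");cv2.imwrite("pics/t1.png",cv2.resize(pt[150:240,170:330],None,fx=5,fy=5,interpolation=cv2.INTER_CUBIC))
E
```

```text
clock: 8.45
tool_pos: [0.5039, 0.1269, 0.0446]
orientation: [180.0, 0.1, -164.6]
force: [1.8, -1.1, 2.7]
opening: 0.0356
gripper_force: 30.0
[0.50392045 0.12690498 0.04463775] [ 1.78477164 -1.06614507  2.66759355] [-0.60282139 -0.8359791   0.04634092]
```

```bash
python3 -m crank '[[[0,0,0],[0,0,0],0],[[0,0,0],[0,0,0],0.3],[[0,0,0],[0,0,0],0.3],[[0,0,0],[0,0,0],0.3],[[0,0,0],[0,0,0],0.3],[[0,0,0.03],[0,0,0],0.3],[[0,0,0.04],[0,0,0],0.3],[[0,0,0.04],[0,0,0],0.3],[[0,0,0],[0,0,0],0.3],[[0,0,0],[0,0,0],0.3]]'
python3 -m crank '[[[0,-0.045,0],[0,0,0],0.4],[[0,-0.045,0],[0,0,0],0.4],[[0,-0.045,0],[0,0,0],0.4],[[0,-0.04,0],[0,0,0.5],0.4],[[0,-0.04,0],[0,0,1],0.4],[[0,-0.02,0],[0,0,0.7],0.4],[[0,0,0],[0,0,0],0.4],[[0,0,0],[0,0,0],0.4]]'
python3 - <<'E'
from h import *
m=imaging.camera_model("wrist");o=ctrl.get_obs();p,d=imaging.snapshot("wrist");cv2.imwrite("pics/w6.png",p)
print(o["tool_pos"],o["orientation"],o["force"])
for q in blobs(p,"blue",150): print(q.mean(0).round(),rect(cast(m,q,.016,True)))
pt,_=imaging.snapshot("top")
for q in blobs(pt,"blue",60): print("top",q.mean(0).round(),rect(cast(imaging.camera_model("top"),q,.016)))
a=cv2.resize(pt[150:240,170:330],(640,360),interpolation=cv2.INTER_CUBIC);cv2.imwrite("pics/t2.png",a)
E
```

```text
clock: 9.55
tool_pos: [0.5036, 0.127, 0.1554]
orientation: [179.9, 0.1, -164.6]
force: [-0.0, -0.4, -1.1]
opening: 0.057
gripper_force: 0.0
clock: 10.35
tool_pos: [0.5024, -0.1087, 0.1532]
orientation: [180.0, -0.1, -162.5]
force: [0.3, 0.3, -0.2]
opening: 0.0612
gripper_force: 0.0
[ 0.50244882 -0.10868365  0.15315126] [ 1.79961098e+02 -1.36183927e-01 -1.62496207e+02] [ 0.34821048  0.29093911 -0.16559555]
[261. 173.] (array([ 483.5, -131.7]), np.float32(82.0), np.float32(34.9), np.float32(17.8))
top [309. 212.] (array([ 469.1, -136.5]), np.float32(48.5), np.float32(34.9), np.float32(17.8))
top [109. 114.] (array([704.6, 378.8]), np.float32(70.1), np.float32(59.0), np.float32(46.6))
top [491.  60.] (array([ 875.7, -603.7]), np.float32(64.3), np.float32(24.4), np.float32(130.1))
```

View pics/t2.png

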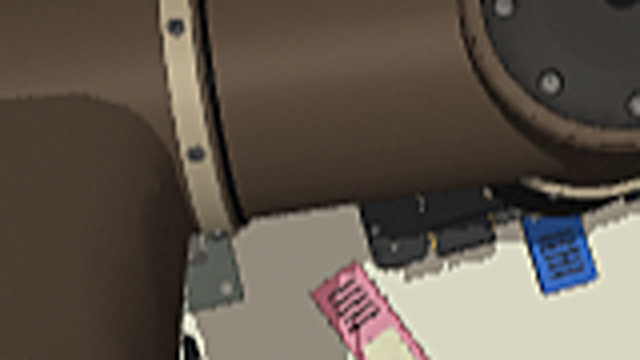

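Top crop: the arm hides the magazine, with only the base corner at (215,270) and the pink cassette (365,310) in view, so I'll check it from the wrist later. Next, the second blue cassette, at (483.6,-131.7) mm.

```bash
python3 -m crank '[[[-0.0187,-0.023,0],[0,0,0],0.4],[[0,0,-0.03],[0,0,0],0.4],[[0,0,-0.03],[0,0,0],0.4],[[0,0,-0.025],[0,0,0],0.4],[[0,0,0],[0,0,0],0.4],[[0,0,0],[0,0,0],0.4]]'
```

```text
clock: 11.05
tool_pos: [0.4848, -0.1307, 0.0697]
orientation: [-180.0, -0.1, -162.3]
force: [0.2, -0.4, 1.0]
opening: 0.061
gripper_force: 0.0
```

```bash
python3 -m crank '[[[-0.0007,-0.0008,-0.03],[0,0,0],0.4],[[0,0,-0.025],[0,0,0],0.4],[[0,0,-0.008],[0,0,0],0.4],[[0,0,0],[0,0,0],0.4],[[0,0,0],[0,0,0],-0.4],[[0,0,0],[0,0,0],-0.6],[[0,0,0],[0,0,0],-0.6],[[0,0,0],[0,0,0],-0.6],[[0,0,0],[0,0,0],-0.6]]'
python3 -m crank '[[[0,0,0.03],[0,0,0],-0.6],[[0,0,0.05],[0,0,0],-0.6],[[0,0,0.05],[0,0,0],-0.6],[[0,0,0.03],[0,0,0],-0.6],[[0,0,0],[0,0,-2],-0.6],[[0,0,0],[0,0,0],-0.6]]'
python3 - <<'E'
from h import *
m=imaging.camera_model("wrist");o=ctrl.get_obs();p,d=imaging.snapshot("wrist")
T=o["tool_pos"];a=np.radians(o["orientation"][2]+180);ax=np.array([np.cos(a),np.sin(a)]);n=np.array([-ax[1],ax[0]])
for q in blobs(p,"blue",150):
    P=cast(m,q,T[2]+.011,True)[:,:2]-T[:2];s=P@ax*1000,P@n*1000
    print([ (x.min().round(1),x.max().round(1)) for x in s])
E
```

```text
clock: 11.95
tool_pos: [0.4845, -0.132, 0.0072]
orientation: [-180.0, 0.1, -162.4]
force: [-1.5, 1.5, 5.9]
opening: 0.0354
gripper_force: 30.0
clock: 12.55
tool_pos: [0.4842, -0.132, 0.1675]
orientation: [-180.0, 0.1, -164.4]
force: [-0.5, -0.1, -0.6]
opening: 0.0358
gripper_force: 30.0
[(np.float64(19.0), np.float64(35.7)), (np.float64(-17.7), np.float64(16.7))]
[(np.float64(18.8), np.float64(38.7)), (np.float64(119.9), np.float64(128.4))]
[(np.float64(-44.9), np.float64(1.6)), (np.float64(-18.1), np.float64(16.8))]
```

```bash
python3 -m crank '[[[0.002,0.045,0],[0,0,0],-0.6],[[0.002,0.045,0],[0,0,0],-0.6],[[0.002,0.045,0],[0,0,0],-0.6],[[0,0.012,0],[0,0,0],-0.6],[[0,0,0],[0,0,0],-0.6],[[0,0,0],[0,0,0],-0.6]]'
python3 - <<'E'
from h import *
m=imaging.camera_model("wrist");o=ctrl.get_obs();p,d=imaging.snapshot("wrist");cv2.imwrite("pics/w7.png",p)
print(o["tool_pos"],o["orientation"])
for c,z in(("blue",.064),("orange",.08)):
  for q in blobs(p,c,40): print(c,q.min(0),q.max(0),rect(cast(m,q,z,True)))
E
```

```text
clock: 13.2
tool_pos: [0.4893, 0.0146, 0.1656]
orientation: [-180.0, -0.1, -164.3]
force: [0.3, -0.6, -0.7]
opening: 0.0356
gripper_force: 30.0
[0.48934372 0.01460187 0.16558011] [-1.79985833e+02 -1.16903725e-01 -1.64322065e+02]
blue [246 303] [310 328] (array([589.3,  42. ]), np.float32(60.5), np.float32(29.4), np.float32(105.7))
blue [372 210] [412 240] (array([474.9, 115.1]), np.float32(38.8), np.float32(27.5), np.float32(104.4))
blue [241 183] [314 274] (array([506.3,  18.4]), np.float32(82.0), np.float32(61.7), np.float32(15.7))
orange [382 174] [425 225] (array([448.6, 110.1]), np.float32(42.4), np.float32(38.8), np.float32(15.0))
```

The first cassette sits under the near lip, which is back at its rest position. Going over with the second.

```bash
python3 -m crank '[[[0.006,0.045,0],[0,0,-0.3],-0.6],[[0.006,0.045,0],[0,0,0],-0.6],[[0.0033,0.022,0],[0,0,0],-0.6],[[0,0,-0.02],[0,0,0],-0.6],[[0,0,-0.025],[0,0,0],-0.6],[[0,0,0],[0,0,0],-0.6],[[0,0,0],[0,0,0],-0.6]]'
```

```text
clock: 13.95
tool_pos: [0.5053, 0.1257, 0.1215]
orientation: [-180.0, -0.1, -164.8]
force: [0.5, 0.8, 1.0]
opening: 0.0356
gripper_force: 30.0
```

```bash
python3 -m crank '[[[-0.0006,0.001,-0.01],[0,0,0.2],-0.6],[[0,0,-0.01],[0,0,0],-0.6],[[0,0,-0.01],[0,0,0],-0.6],[[0,0,-0.005],[0,0,0],-0.6],[[0,0,-0.005],[0,0,0],-0.6],[[0,0,-0.003],[0,0,0],-0.6],[[0,0,0],[0,0,0],-0.6],[[0,0,0],[0,0,0],-0.6]]'
python3 -m crank '[[[0,0,-0.003],[0,0,0],-0.6],[[0,0,-0.003],[0,0,0],-0.6],[[0,0,-0.003],[0,0,0],-0.6],[[0,0,-0.003],[0,0,0],-0.6],[[0,0,0],[0,0,0],-0.6],[[0,0,0],[0,0,0],-0.6]]'
```

```text
clock: 14.75
tool_pos: [0.5051, 0.1282, 0.0786]
orientation: [180.0, 0.0, -164.5]
force: [0.4, -0.5, 2.3]
opening: 0.0355
gripper_force: 30.0
clock: 15.35
tool_pos: [0.5048, 0.1281, 0.0664]
orientation: [180.0, 0.0, -164.5]
force: [1.1, 0.8, 1.4]
opening: 0.0356
gripper_force: 30.0
```

```bash
python3 -m crank '[[[0,-0.001,-0.003],[0,0,0],-0.6],[[0,0,-0.003],[0,0,0],-0.6],[[0,0,-0.003],[0,0,0],-0.6],[[0,0,-0.003],[0,0,0],-0.6],[[0,0,0],[0,0,0],-0.6],[[0,0,0],[0,0,0],-0.6]]'
python3 -m crank '[[[0,0,-0.002],[0,0,0],-0.6],[[0,0,-0.002],[0,0,0],-0.6],[[0,0,-0.002],[0,0,0],-0.6],[[0,0,0],[0,0,0],-0.6],[[0,0,0],[0,0,0],-0.6]]'
python3 -m crank '[[[0,0,-0.002],[0,0,0],-0.6],[[0,0,-0.0015],[0,0,0],-0.6],[[0,0,0],[0,0,0],-0.6],[[0,0,0],[0,0,0],-0.6]]'
python3 - <<'E'
from h import *
m=imaging.camera_model("wrist");o=ctrl.get_obs();p,d=imaging.snapshot("wrist");cv2.imwrite("pics/w8.png",p)
T=o["tool_pos"];a=np.radians(15.4);ax=np.array([np.cos(a),np.sin(a)])
for f in("pics/w8.png",):
  for c in("blue","orange"):
    for q in blobs(p,c,60): print(c,q.min(0),q.max(0))
E
```

```text
clock: 15.95
tool_pos: [0.5047, 0.127, 0.0544]
orientation: [-180.0, -0.0, -164.5]
force: [0.4, 2.5, 2.7]
opening: 0.0357
gripper_force: 30.0
clock: 16.45
tool_pos: [0.5046, 0.1269, 0.0484]
orientation: [-180.0, -0.0, -164.5]
force: [1.3, 1.6, 4.1]
opening: 0.0356
gripper_force: 30.0
clock: 16.85
tool_pos: [0.5047, 0.127, 0.0449]
orientation: [-180.0, -0.0, -164.5]
force: [0.2, 2.5, 2.9]
opening: 0.0355
gripper_force: 30.0
blue [245 303] [310 328]
blue [241 205] [315 274]
orange [249 327] [306 329]
orange [237 111] [320 216]
```

Both lips look snapped, as they did with the first, and the force dropped from 4.1 to 2.9 N. Releasing and retreating.

```bash
python3 -m crank '[[[0,0,-0.001],[0,0,0],-0.6],[[0,0,0],[0,0,0],-0.6],[[0,0,0],[0,0,0],0],[[0,0,0],[0,0,0],0.3],[[0,0,0],[0,0,0],0.3],[[0,0,0],[0,0,0],0.3],[[0,0,0],[0,0,0],0.3],[[0,0,0.03],[0,0,0],0.3],[[0,0,0.04],[0,0,0],0.3],[[0,0,0.04],[0,0,0],0.3],[[0,0,0.03],[0,0,0],0.3],[[0,0,0],[0,0,0],0.3]]'
python3 -m crank '[[[0,-0.045,0.01],[0,0,0],0.3],[[0,-0.045,0.01],[0,0,0],0.3],[[0,-0.045,0.01],[0,0,0],0.3],[[0,-0.045,0],[0,0,0],0.3],[[0,-0.045,0],[0,0,0],0.3],[[0,-0.045,0],[0,0,0],0.3],[[0,-0.045,0],[0,0,0],0.3],[[0,-0.045,0],[0,0,0],0.3],[[0,-0.045,0],[0,0,0],0.3],[[0,-0.045,0],[0,0,0],0.3],[[0,0,0],[0,0,0],0.3],[[0,0,0],[0,0,0],0.3]]'
python3 - <<'E'
from h import *
pt,d=imaging.snapshot("top");ps,_=imaging.snapshot("scene")
a=cv2.resize(pt[150:240,170:260],(400,400),interpolation=cv2.INTER_CUBIC)
b=cv2.resize(ps[150:220,210:300],(400,400),interpolation=cv2.INTER_CUBIC)
cv2.imwrite("pics/end.png",np.hstack([a,b]))
m=imaging.camera_model("top")
for q in blobs(pt,"yellow",60): print("yellow",rect(cast(m,q,.016)))
for q in blobs(pt,"blue",60): print("blue",q.mean(0),rect(cast(m,q,.064)))
for q in blobs(pt,"orange",60): print("orange",rect(cast(m,q,.08)))
E
```

```text
clock: 18.1
tool_pos: [0.5069, 0.128, 0.1886]
orientation: [179.9, 0.4, -164.5]
force: [-0.0, 0.2, -0.4]
opening: 0.0566
gripper_force: 0.0
clock: 19.3
tool_pos: [0.5038, -0.324, 0.2126]
orientation: [179.9, -0.1, -164.6]
force: [0.4, 0.6, -0.2]
opening: 0.0569
gripper_force: 0.0
blue [203.09401709 192.45299145] (array([502.6, 123.7]), np.float32(84.7), np.float32(37.8), np.float32(15.7))
blue [108.80821918 113.90410959] (array([690.6, 359.9]), np.float32(67.2), np.float32(56.4), np.float32(46.8))
orange (array([451.6, 111.3]), np.float32(44.4), np.float32(32.4), np.float32(16.1))
orange (array([552.1, 138.2]), np.float32(43.6), np.float32(31.3), np.float32(14.6))
orange (array([536.2, 378.3]), np.float32(121.5), np.float32(87.3), np.float32(124.4))
```

View pics/end.png

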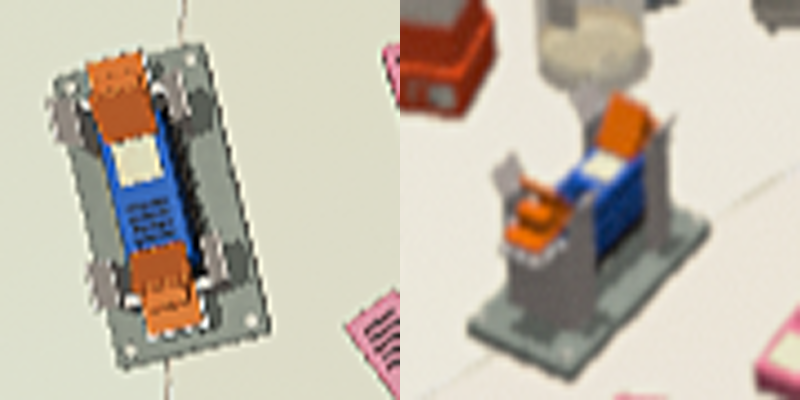

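Final pictures: a stacked blue pair in the magazine, with both orange lips over the ends of the upper cassette (left crop (130,110) and (160,265)) and the lips at their rest spacing. A quick level check by depth, then I hand in.

```bash
python3 - <<'E'
from h import *
from plant import close_job
pt,d=imaging.snapshot("top");m=imaging.camera_model("top");K=m["mtx"]
k=np.zeros(d.shape,np.uint8)
q=[b for b in blobs(pt,"blue",60) if abs(b.mean(0)[0]-203)<10][0];cv2.fillPoly(k,[q],1);k=cv2.erode(k,np.ones((5,5)))
v,u=np.nonzero(k);D=d[v,u];W=(np.c_[(u-K[0,2])/K[0,0]*D,(v-K[1,2])/K[1,1]*D,D]-m["t"])@m["R"]
c=np.linalg.lstsq(np.c_[W[:,:2]-W[:,:2].mean(0),np.ones(len(W))],W[:,2],rcond=None)[0];print("slopes,height",c.round(4))
if abs(c[2]-.064)<.005 and abs(c[:2]).max()<.08: print(close_job())
E
```

```text
slopes,height [-0.0112  0.0458  0.0641]
the job is handed in; nothing more can be done
None
```

Both blue cassettes are stacked in the magazine under the orange lips, with the top of the upper one level at z = 64 mm; the gripper has let go and backed off, and I never touched the yellow cassette, though the arm hid it in the last picture. The job was handed in at about 19 s.

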